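# Switch on the test chamber's lamp

## Robot

A 7-joint arm with a two-finger parallel gripper is mounted at the origin on a cart in front of the work surface, level with it; the furniture and walls round the work are solid. World frame = base frame: x ahead of the robot, y to its left, z up, the work surface at z = 0. Lengths are in m, angles in rad, forces in N, time in s.
With the tool pointing down it reaches from about 0.35 to 0.9 m from the base axis. Payload 7.2 kg.
Tool frame: the origin (TCP) lies on the centre line of the jaws, within the pads' length; the fingertips stand 25 mm ahead of it and the grasp point (between the pads) lies 6 mm ahead of it; z points along the fingers, y is the line along which they close (so a half turn about z gives the same grasp; the last joint's range is limited). The gripper opens to 85 mm and grips with 20 to 120 N. Pads are 22 mm wide; open, the fingers measure 114 mm over their backs; the gripper's body (76 mm by 85 mm) begins 54 mm behind the grasp point. The pads swing forward as they close: fully open they stand 13 mm farther back than shut.
Start: joints at [-1.373, 0.411, -0.013, 1.596, 0.006, 1.134, -0.082], TCP at [0.164, 0.603, 0.218] pointing down, gripper open.
Joint ranges: [-2.95, 2.95], [-0.29, 1.99], [-1.47, 1.44], [0.14, 2.54], [-1.03, 4.17], [0.13, 1.85], [-2.86, 2.86]. Speed limits (rad/s): [2.39, 2.39, 3.01, 3.01, 3.14, 3.14, 3.14].

## Interface

Orientations are given as a rotation vector (axis times angle).
In Python, from station import bot, camera, calibration gives the robot as it stands. The module is installed in compiled form; this text tells all that it offers.
- The arm moves only by the tool jog_arm, never from a script. Its argument "targets" is a list of rows, each an object with "dp": the shift along the tool's x, y, z in m, a list of three; "twist": the turn about the tool's z in rad; "grip": the opening, from 0 (shut) to 1 (fully open). In form: [{"dp": [tx, ty, tz], "twist": twist, "grip": grip}, ...]. A call has 1 to 12 rows; each row is the pose to reach, as a shift and turn from the pose commanded when the call began, along the tool's axes at that moment; what a row does not reach only later rows make up. A row lasts 1/12 s, in which the tool goes at most 41.7 mm and 7.16 degrees, less where a joint would pass 70% of its speed; a pose out of reach is approached as far as the arm can. A call with a gripper value outside its range is refused whole. The fingers move at their own pace and stop on an object; the grip force is fixed at half the most. Time passes only in rows, so rows that repeat a pose let the fingers close. It gives the time, the measured TCP pose, the force, the opening and the grip force at its end, in the units of the state.
- bot.state(): the state, without advancing time (a new reading comes with each control period).
- camera(name): name is "scene" or "top"; returns the picture (480x640x3 uint8, blue, green, red); there is no depth.
- calibration(name): a dict with "fov_y" (degrees; the focal length in pixels is half the picture's height over the tangent of half this angle, whatever the lens; pixels are square), "cx", "cy" (the principal point, pixels), "position" and "attitude" of the camera in the world. Camera axes: x right, y down, z forward; pixel columns grow to the right and rows downward; lengths in m; the calibration is good to about 2 mm. A picture is of the moment at which its call begins. calibration takes no time and is no camera call.
- bot.finish_job(): hands the job in; it is judged then, once.
The state is a dict: "clock": time; "joint_pos": joint angles; "joint_velocities": joint speeds; "tau": joint torques, N m; "ee_pos": TCP position; "ee_rot": TCP orientation; "contact_force": force on the tool from outside, world axes, zero at the start; "ft_torque": the same for the moment, N m; "width": finger opening in m; "grip_force": force on a finger pad.
Only numpy, scipy, OpenCV 4.12 (cv2) and the standard library are available. Lean on these libraries where they do the work, as an engineer would, in place of code of your own. Each camera call takes 0.05 s, during which the arm holds its last target. There are 200 camera calls.

## Task

Three small switch boxes stand on the bench, each with one bat toggle on top. Switch on the chamber lamp: flip the toggle with the yellow sleeve over its centre so that it rests fully on the side of the green dot. Leave the blue and red toggles as they are.

Things in the scene. Friction and masses are not known exactly. Their poses are not given: they have to be found in the camera images.
- lamp_box: Grey switch box of the yellow toggle, 80 (x) x 100 (y) x 45 mm high, fixed to the bench, yaw within 0.9 rad. Origin: centre of underside. On the lid a green dot (on) lies 31 mm toward its +x, a black dot (off) 31 mm toward its -x. The bat pivots about the box's y, 52 mm above the origin, in a bushing 53 mm high. Bat 47 mm long from the pivot; sleeve 8 mm wide at 10 mm, 14 mm from 38 mm on.
- lamp_toggle (a joint): Angle of the yellow toggle (rad): 0 = off, leaning 0.42 (24 degrees) from upright toward the black dot (box -x); 0.42 = upright; 0.84 = on, leaning 0.42 toward the green dot (box +x). A spring drives it from the centre to the nearer end, so once past upright it snaps over; pushing the sleeve takes about 2 to 5 N. Starts off.
- fan_toggle (a joint): Angle of the toggle with the blue sleeve (cooling fan) on an identical box, same meaning. It starts on (about 0.84) and must stay on.
- pump_toggle (a joint): Angle of the toggle with the red sleeve (pump) on an identical box, same meaning. It starts off (about 0) and must stay off.
Not all that is in view belongs to the job. Leave any orange or pink look-alike of the part that bears fan_toggle alone.

How it is judged:
At the end, for the whole second after the job is handed in: The yellow toggle rests on the green-dot side (within 0.14 rad, 8 degrees, of its stop), the blue toggle is still on and the red one still off (each within 0.14 rad of its stop) (value of joint each of lamp_toggle, fan_toggle above 0.7 rad and value of joint pump_toggle below 0.14 rad); the robot touches nothing.
It fails at once if the blue toggle is moved to its centre or beyond (value of joint fan_toggle below 0.42 rad).
It fails at once if the red toggle is moved to its centre or beyond (value of joint pump_toggle above 0.42 rad).
It also fails if it takes over 29 s, if anything falls off the work surface, if the arm or the gripper's body presses on something with over 40 N, if the wrist force passes 120 N, or if a joint passes its speed limit or range.

## Working session

There is one attempt and no reset: what is moved stays moved. The work goes in short steps, Python scripts to look and compute and a tool call to move; the robot and the scene stay as the last step left them, time stands still between calls to the robot, and variables do not carry over. Pictures are saved under pics/ and viewed, at most 10 in all, crops included, and the job is handed in when it is done.

Besides the shell and the picture viewer there is one more tool, called after "Call:" as name([rows], argument=value, ...), one row to a line, values as JSON. jog_arm: Moves the arm, as the interface text tells. Its arguments: {"type":"object","properties":{"targets":{"type":"array","items":{"type":"object","properties":{"dp":{"type":"array","items":{"type":"number"}},"twist":{"type":"number"},"grip":{"type":"number"}}}}},"required":["targets"]}

```bash
mkdir -p pics
python3 - <<'E'
from station import bot,camera,calibration
import cv2
for n in("scene","top"):
    cv2.imwrite(f"pics/{n}0.png",camera(n)); print(calibration(n))
s=bot.state(); print(s['clock'],s['ee_pos'],s['ee_rot'],s['width'])
E
```

```text
{'fov_y': 45.99620733698965, 'cx': 319.8851724373998, 'cy': 228.60602093578396, 'position': array([-0.02544619, -0.56820726,  1.03578285]), 'attitude': array([-2.27089877,  0.72699337, -0.32528261])}
{'fov_y': 46.02601934411147, 'cx': 314.56889370689214, 'cy': 253.22903013187266, 'position': array([0.3952122 , 0.18150629, 1.35463898]), 'attitude': array([-2.14324053,  2.16432939, -0.13024412])}
0.1 [0.16405682 0.60259804 0.21682321] [-4.16161964e-01 -3.11377666e+00  2.29658218e-03] 0.08502564991035615
```

View pics/scene0.png

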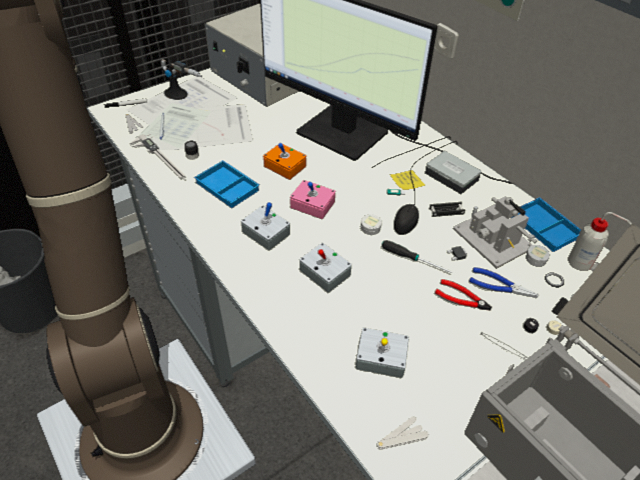

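View pics/top0.png

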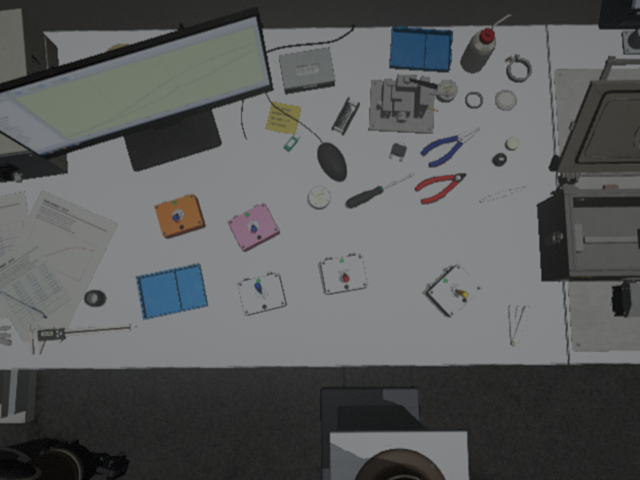

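The scene view shows the yellow toggle at about (383,343), red at (322,254), and blue at (268,210). The orange and pink look-alikes are at (284,152) and (313,190). In the top view yellow is at about (461,294), red at (345,277), blue at (260,288). I choose the yellow-sleeved one and check it in a close crop.

```bash
cat > h.py <<'E'
import numpy as np,cv2
from scipy.spatial.transform import Rotation as R
from station import bot,camera,calibration
def ray(n,uv):
    c=calibration(n); f=240/np.tan(np.radians(c['fov_y']/2))
    d=np.array([(uv[0]-c['cx'])/f,(uv[1]-c['cy'])/f,1.])
    return np.array(c['position']),R.from_rotvec(c['attitude']).apply(d)
def plane(n,uv,z):
    p,d=ray(n,uv); return p+d*(z-p[2])/d[2]
def tri(a,b):
    p,d=ray("scene",a); q,e=ray("top",b)
    s=np.linalg.lstsq(np.c_[d,-e],q-p,rcond=None)[0]
    x,y=p+s[0]*d,q+s[1]*e; return (x+y)/2,np.linalg.norm(x-y)
E
python3 - <<'E'
from h import *
S=cv2.imread('pics/scene0.png');T=cv2.imread('pics/top0.png')
out=[]
for n,im,(x0,y0) in(("scene",S,(345,315)),("top",T,(415,250))):
    c=im[y0:y0+80,x0:x0+80]; out.append(cv2.resize(c,(400,400),interpolation=cv2.INTER_CUBIC))
    h=cv2.cvtColor(c,cv2.COLOR_BGR2HSV)
    for k,m in dict(yellow=cv2.inRange(h,(20,120,60),(35,255,255)),green=cv2.inRange(h,(45,100,30),(85,255,255)),black=cv2.inRange(h,(0,0,0),(180,255,40))).items():
        N,_,st,ce=cv2.connectedComponentsWithStats(m)
        for i in range(1,N):
            if st[i,4]>3: print(n,k,st[i,4],np.round(ce[i]+[x0,y0],1),st[i,:4]+[x0,y0,0,0])
cv2.imwrite('pics/crop.png',np.hstack(out))
E
```

```text
scene yellow 39 [384.  341.3] [381 338   7   8]
scene green 13 [384.8 333.8] [383 332   5   4]
scene black 8 [380.9 359.1] [380 358   3   3]
top yellow 29 [463.1 293.4] [458 291  10   7]
top green 6 [445.2 280.2] [444 279   3   3]
top black 5 [437.6 305.2] [436 304   4   4]
top black 5 [444. 312.] [442 310   5   5]
```

View pics/crop.png

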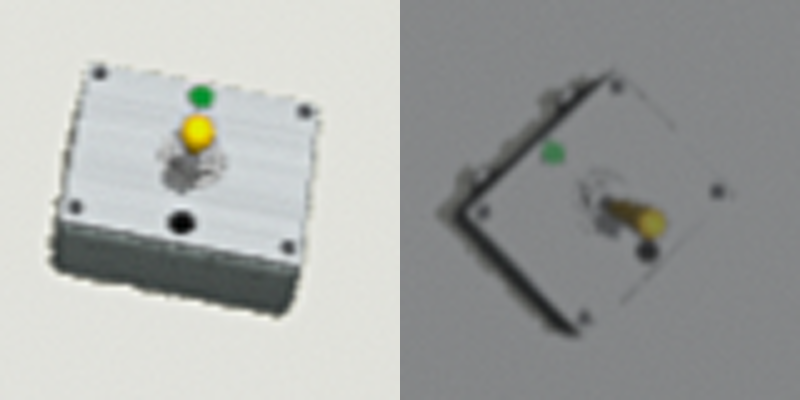

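The crop (5x) shows a yellow sleeve on a grey box, leaning to the black dot: it is off. Scene: green (384.8,334), black (380.9,359), tip (384.3,341). Top: green (445.2,280.2), black (464,299.6), tip (464.8,294.2).

Run:
```python
from h import *
P={}
for k,a,b in(("green",(384.8,333.9),(445.2,280.2)),("black",(380.9,359.1),(464,299.6)),("tip",(384.2,341),(464.8,294.2)),
 ("screwA",(345+99/5-.4,315+72/5-.4),(415+16.6-.4,250+42-.4)),("screwB",(345+305/5-.4,315+111/5-.4),(415+43.2-.4,250+17.2-.4)),("A2",(345+99/5-.4,315+72/5-.4),(415+43.2-.4,250+17.2-.4)),("B2",(345+305/5-.4,315+111/5-.4),(415+63.6-.4,250+38.2-.4))):
    P[k],e=tri(a,b); print(k,P[k].round(4),round(e,4),plane("scene",a,.045).round(4),plane("top",b,.045).round(4))
for P in [[plane("scene",(384.8,333.9),.045),plane("scene",(380.9,359.1),.045)],[plane("top",(445.2,280.2),.045),plane("top",(464,299.6),.045)]]:
    d=P[0]-P[1]; print(np.linalg.norm(d),np.arctan2(d[1],d[0]),(P[0]+P[1])/2)
s=bot.state(); print(R.from_rotvec(s['ee_rot']).as_matrix().round(3))
```

```text
green [ 0.4949 -0.114   0.0483] 0.0002 [ 0.4967 -0.1125  0.045 ] [ 0.4951 -0.1147  0.045 ]
black [ 0.4495 -0.1554  0.0482] 0.0004 [ 0.4509 -0.154   0.045 ] [ 0.4498 -0.1563  0.045 ]
tip [ 0.4598 -0.1463  0.0925] 0.0001 [ 0.4843 -0.1251  0.045 ] [ 0.4623 -0.1587  0.045 ]
screwA [ 0.4684 -0.0803  0.0485] 0.0011 [ 0.4696 -0.0784  0.045 ] [ 0.469  -0.0813  0.045 ]
screwB [ 0.5257 -0.1444  0.0482] 0.0 [ 0.5275 -0.143   0.045 ] [ 0.526  -0.1451  0.045 ]
A2 [ 0.4866 -0.114   0.0878] 0.0797 [ 0.4696 -0.0784  0.045 ] [ 0.526  -0.1451  0.045 ]
B2 [ 0.4778 -0.1728  0.1222] 0.0144 [ 0.5275 -0.143   0.045 ] [ 0.4767 -0.1903  0.045 ]
0.061814346071907715 0.7351105192941331 [ 0.47381439 -0.13323778  0.045     ]
0.061506976682638416 0.743181749376197 [ 0.47246705 -0.13549255  0.045     ]
[[-0.965  0.263 -0.   ]
 [ 0.263  0.965 -0.001]
 [-0.    -0.001 -1.   ]]
```

Both views agree: box centre (0.4725,-0.1345), yaw 0.74, lid about 0.048 and tip about 0.0925 high. The dots are 61.6 mm apart (62 expected), so the measurements hold. The plan is to shut the gripper and stop 55 mm behind the centre on the black side, with tool x along the on direction. From there I push low along +x.

Call:
jog_arm([
  {"dp": [-0.462, -0.677, 0], "twist": 2.137, "grip": 0},
  {"dp": [-0.462, -0.677, 0], "twist": 2.137, "grip": 0},
  {"dp": [-0.462, -0.677, 0], "twist": 2.137, "grip": 0},
  {"dp": [-0.462, -0.677, 0], "twist": 2.137, "grip": 0},
  {"dp": [-0.462, -0.677, 0], "twist": 2.137, "grip": 0},
  {"dp": [-0.462, -0.677, 0], "twist": 2.137, "grip": 0},
  {"dp": [-0.462, -0.677, 0], "twist": 2.137, "grip": 0},
  {"dp": [-0.462, -0.677, 0], "twist": 2.137, "grip": 0},
  {"dp": [-0.462, -0.677, 0], "twist": 2.137, "grip": 0},
  {"dp": [-0.462, -0.677, 0], "twist": 2.137, "grip": 0},
  {"dp": [-0.462, -0.677, 0], "twist": 2.137, "grip": 0},
  {"dp": [-0.462, -0.677, 0], "twist": 2.137, "grip": 0},
])

```text
clock: 1.1
ee_pos: [0.3275, 0.1285, 0.2175]
ee_rot: [-2.433, -1.987, -0.001]
contact_force: [1.8, 0.1, 0.9]
width: -0.0004
grip_force: 0.0
```

```bash
cat > rem.py <<'E'
from h import *
s=bot.state(); M=R.from_rotvec(s['ee_rot']).as_matrix()
y=.739; u=np.array([np.cos(y),np.sin(y),0]); c=np.array([.4725,-.1345,0])
t=c-.055*u; t[2]=s['ee_pos'][2]
xa=np.arctan2(M[1,0],M[0,0])
print(s['clock'],s['ee_pos'].round(4),"rem dp",(M.T@(t-s['ee_pos'])).round(4),"twist",-(y-xa),"along/lat",(s['ee_pos']-c)@u,(s['ee_pos']-c)@[-u[1],u[0],0],s['width'],s['contact_force'].round(1),s['joint_pos'].round(2))
E
python3 rem.py
```

```text
1.1 [0.3275 0.1285 0.2175] rem dp [-2.732e-01  1.621e-01 -2.000e-04] twist 0.6309434994262922 along/lat 0.06998855998663035 0.29201299165467237 -0.00035541896581477975 [1.8 0.1 0.9] [-0.97 -0.11  0.43  2.21  0.05  1.03 -0.77]
```

Call:
jog_arm([
  {"dp": [-0.273, 0.162, 0], "twist": 0.631, "grip": 0},
  {"dp": [-0.273, 0.162, 0], "twist": 0.631, "grip": 0},
  {"dp": [-0.273, 0.162, 0], "twist": 0.631, "grip": 0},
  {"dp": [-0.273, 0.162, 0], "twist": 0.631, "grip": 0},
  {"dp": [-0.273, 0.162, 0], "twist": 0.631, "grip": 0},
  {"dp": [-0.273, 0.162, 0], "twist": 0.631, "grip": 0},
  {"dp": [-0.273, 0.162, 0], "twist": 0.631, "grip": 0},
  {"dp": [-0.273, 0.162, 0], "twist": 0.631, "grip": 0},
  {"dp": [-0.273, 0.162, 0], "twist": 0.631, "grip": 0},
  {"dp": [-0.273, 0.162, 0], "twist": 0.631, "grip": 0},
  {"dp": [-0.273, 0.162, 0], "twist": 0.631, "grip": 0},
  {"dp": [-0.273, 0.162, 0], "twist": 0.631, "grip": 0},
])

```text
clock: 2.1
ee_pos: [0.4333, -0.1674, 0.2173]
ee_rot: [-2.924, -1.145, 0.0]
contact_force: [-0.0, 1.0, 0.2]
width: 0.0001
grip_force: 0.0
```

```bash
python3 rem.py
```

```text
2.1 [ 0.4333 -0.1674  0.2173] rem dp [-0.0039  0.0021 -0.    ] twist 0.0074409673420228195 along/lat -0.05109824061315265 0.0020808045821139013 0.00010020563492869905 [-0.   1.   0.2] [-0.51  0.16  0.88  2.01 -0.15  1.03 -0.38]
```

Call:
jog_arm([
  {"dp": [-0.004, 0.002, 0.03], "twist": 0.007, "grip": 0},
  {"dp": [-0.004, 0.002, 0.06], "twist": 0.007, "grip": 0},
  {"dp": [-0.004, 0.002, 0.09], "twist": 0.007, "grip": 0},
  {"dp": [-0.004, 0.002, 0.112], "twist": 0.007, "grip": 0},
  {"dp": [-0.004, 0.002, 0.112], "twist": 0.007, "grip": 0},
  {"dp": [-0.004, 0.002, 0.112], "twist": 0.007, "grip": 0},
])

```text
clock: 2.6
ee_pos: [0.4314, -0.1719, 0.1054]
ee_rot: [-2.928, -1.134, 0.003]
contact_force: [1.1, -0.9, 1.4]
width: -0.0001
grip_force: 0.0
```

```bash
python3 rem.py
python3 - <<'E'
from h import *
a=camera("scene")[290:390,320:440];b=camera("top")[240:340,400:520]
cv2.imwrite('pics/pre.png',np.hstack([cv2.resize(i,None,fx=3.3,fy=3.3,interpolation=2) for i in(a,b)]))
E
```

```text
2.6 [ 0.4314 -0.1719  0.1054] rem dp [ 0.0005  0.     -0.    ] twist -0.00017064049896819977 along/lat -0.0555447467846177 3.1517405618824996e-05 -6.047872307396053e-05 [ 1.1 -0.9  1.4] [-0.37  0.36  0.8   2.13 -0.36  0.79 -0.18]
```

View pics/pre.png

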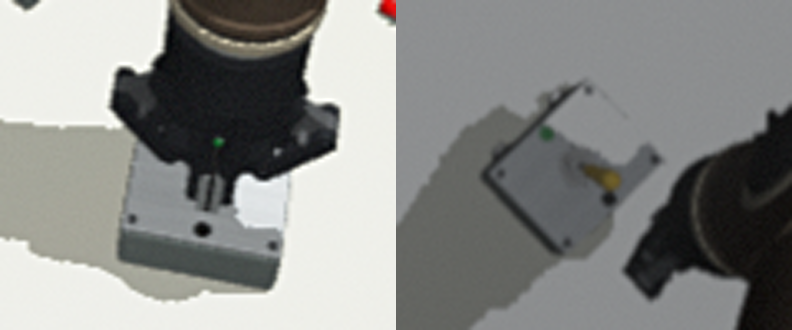

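Scene half: the shut fingers stand on the black-dot side behind the bat, centred on it. Top half: the bat still leans to black, with clear space around it. I push now.

Call:
jog_arm([
  {"dp": [0.008, 0, 0], "twist": 0, "grip": 0},
  {"dp": [0.016, 0, 0], "twist": 0, "grip": 0},
  {"dp": [0.022, 0, 0], "twist": 0, "grip": 0},
  {"dp": [0.027, 0, 0], "twist": 0, "grip": 0},
  {"dp": [0.032, 0, 0], "twist": 0, "grip": 0},
  {"dp": [0.036, 0, 0], "twist": 0, "grip": 0},
  {"dp": [0.04, 0, 0], "twist": 0, "grip": 0},
  {"dp": [0.044, 0, 0], "twist": 0, "grip": 0},
  {"dp": [0.048, 0, 0], "twist": 0, "grip": 0},
  {"dp": [0.048, 0, 0], "twist": 0, "grip": 0},
])

```text
clock: 3.53
ee_pos: [0.4682, -0.14, 0.1055]
ee_rot: [2.93, 1.134, 0.0]
contact_force: [0.1, 0.3, 0.1]
width: -0.0001
grip_force: 0.0
```

```bash
python3 rem.py
python3 - <<'E'
from h import *
a=camera("scene")[290:390,320:440];b=camera("top")[240:340,400:520]
cv2.imwrite('pics/push.png',np.hstack([cv2.resize(i,None,fx=3.3,fy=3.3,interpolation=2) for i in(a,b)]))
E
```

```text
3.5333 [ 0.4682 -0.14    0.1055] rem dp [-0.0481 -0.0012 -0.    ] twist -0.0004485957968022314 along/lat -0.0068807899713361955 -0.0011817934789740703 -0.00011027063644612779 [0.1 0.3 0.1] [-0.42  0.4   0.78  2.08 -0.38  0.81 -0.25]
```

View pics/push.png

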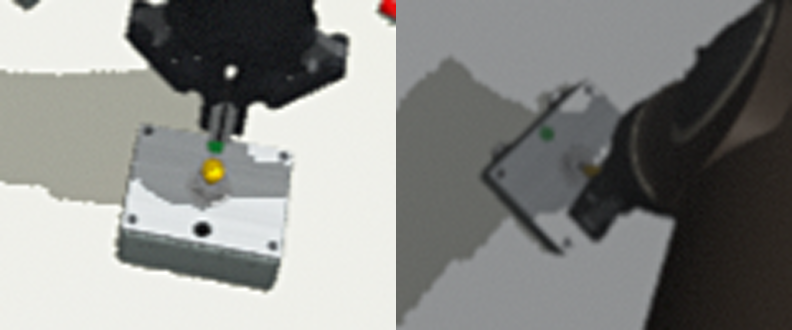

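The scene half shows the bat at (384.5,342), so it is still off. The fingertips at about (386,330) passed without touching it, and the force is near 0. I check the real fingertip height and track from the two pictures.

Run:
```python
from h import *
y=.739; u=np.array([np.cos(y),np.sin(y),0]);v=np.array([-u[1],u[0],0]); c=np.array([.4725,-.1345,0])
for nm,uv,U in(("pre",(320+208/3.3,290+210/3.3),-.0555),("push",(320+221/3.3,290+136/3.3),-.0069)):
  for z in(.06,.08,.1,.12):
    p=plane("scene",uv,z)-c; print(nm,z,"rel tcp along",round(p@u-U,4),"lat",round(p@v,4))
cal=calibration("scene");f=240/np.tan(np.radians(cal['fov_y']/2))
def proj(p):
    q=R.from_rotvec(cal['attitude']).inv().apply(p-cal['position']); return (q[:2]/q[2]*f+[cal['cx'],cal['cy']]).round(1)
for a in(0,.42,.84): print(a,proj(c+u*np.sin(a-.42)*.045+[0,0,.052+.045*np.cos(a-.42)]))
```

```text
pre 0.06 rel tcp along 0.0302 lat -0.0022
pre 0.08 rel tcp along 0.0172 lat -0.0018
pre 0.1 rel tcp along 0.0042 lat -0.0015
pre 0.12 rel tcp along -0.0088 lat -0.0011
push 0.06 rel tcp along 0.0367 lat -0.0034
push 0.08 rel tcp along 0.0225 lat -0.003
push 0.1 rel tcp along 0.0084 lat -0.0027
push 0.12 rel tcp along -0.0057 lat -0.0023
0 [384.  341.2]
0.42 [385.4 332.5]
0.84 [386.3 326.1]
```

Run:
```python
from h import *
a=camera("scene")[285:365,340:440]
cv2.imwrite('pics/z.png',cv2.resize(a,None,fx=7,fy=7,interpolation=2))
```

```text
(no output)
```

View pics/z.png

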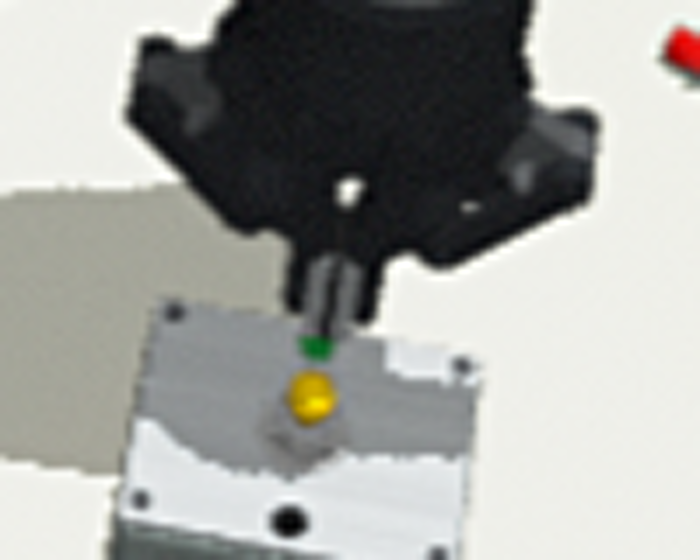

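The pad tips end at about (386.4,333). That ray crosses the expected near pad edge at z of about 0.12, so the tips passed over the bat, higher than nominal. I back off, go down 25 mm beside the bat and measure the tips again.

Call:
jog_arm([
  {"dp": [-0.03, 0.0, 0], "twist": 0, "grip": 0},
  {"dp": [-0.052, 0.001, 0], "twist": 0, "grip": 0},
  {"dp": [-0.052, 0.001, 0.0], "twist": 0, "grip": 0},
  {"dp": [-0.052, 0.001, 0.01], "twist": 0, "grip": 0},
  {"dp": [-0.052, 0.001, 0.018], "twist": 0, "grip": 0},
  {"dp": [-0.052, 0.001, 0.025], "twist": 0, "grip": 0},
  {"dp": [-0.052, 0.001, 0.025], "twist": 0, "grip": 0},
  {"dp": [-0.052, 0.001, 0.025], "twist": 0, "grip": 0},
])

```text
clock: 4.35
ee_pos: [0.4296, -0.1759, 0.0797]
ee_rot: [-2.929, -1.134, 0.003]
contact_force: [-0.5, 0.1, 0.0]
width: -0.0001
grip_force: 0.0
```

```bash
python3 rem.py
python3 - <<'E'
from h import *
a=camera("scene")[305:385,340:440]; b=camera("top")[250:330,420:520]
cv2.imwrite('pics/z2.png',np.hstack([cv2.resize(i,None,fx=4,fy=4,interpolation=2) for i in(a,b)]))
E
```

```text
4.35 [ 0.4296 -0.1759  0.0797] rem dp [ 0.0046 -0.0017 -0.    ] twist -0.0005329658964540185 along/lat -0.059592608561715436 -0.0016906621104829708 -0.00014717016465445025 [-0.5  0.1  0. ] [-0.32  0.4   0.76  2.15 -0.41  0.73 -0.12]
```

View pics/z2.png

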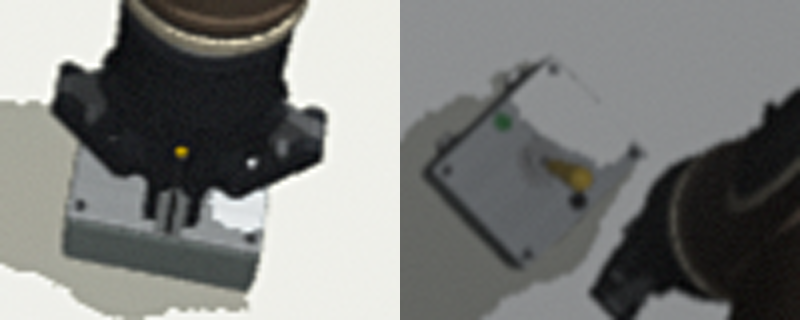

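Run:
```python
from h import *
y=.739; u=np.array([np.cos(y),np.sin(y),0]); c=np.array([.4725,-.1345,0])
for nm,uv,U,zt in(("push",(386.1,333),-.0069,.1055),("z2",(382.2,363.4),-.0596,.0797)):
  for dz in(-.025,-.01,0,.01,.02):
    p=plane("scene",uv,zt+dz)-c; print(nm,"tip at tcp z",dz,"rel along",round(p@u-U,4))
```

```text
push tip at tcp z -0.025 rel along 0.0175
push tip at tcp z -0.01 rel along 0.007
push tip at tcp z 0 rel along -0.0
push tip at tcp z 0.01 rel along -0.0071
push tip at tcp z 0.02 rel along -0.0141
z2 tip at tcp z -0.025 rel along 0.0152
z2 tip at tcp z -0.01 rel along 0.0058
z2 tip at tcp z 0 rel along -0.0005
z2 tip at tcp z 0.01 rel along -0.0068
z2 tip at tcp z 0.02 rel along -0.0131
```

The tips sit about level with the TCP or slightly above it, not 25 mm ahead. I lower another 15 mm, leaving the tips at about 0.065–0.08, and push again in small steps.

Call:
jog_arm([
  {"dp": [0, -0.001, 0.008], "twist": 0, "grip": 0},
  {"dp": [0, -0.001, 0.015], "twist": 0, "grip": 0},
  {"dp": [0.01, -0.001, 0.015], "twist": 0, "grip": 0},
  {"dp": [0.02, -0.001, 0.015], "twist": 0, "grip": 0},
  {"dp": [0.025, -0.001, 0.015], "twist": 0, "grip": 0},
  {"dp": [0.03, -0.001, 0.015], "twist": 0, "grip": 0},
  {"dp": [0.034, -0.001, 0.015], "twist": 0, "grip": 0},
  {"dp": [0.034, -0.001, 0.015], "twist": 0, "grip": 0},
])

```text
clock: 5.12
ee_pos: [0.4551, -0.1522, 0.0657]
ee_rot: [2.929, 1.134, 0.001]
contact_force: [-1.5, -0.6, 0.3]
width: 0.0002
grip_force: 0.7
```

Call:
jog_arm([
  {"dp": [0.004, 0, 0], "twist": 0, "grip": 0},
  {"dp": [0.008, 0, 0], "twist": 0, "grip": 0},
  {"dp": [0.008, 0, 0], "twist": 0, "grip": 0},
])

```text
clock: 5.37
ee_pos: [0.4611, -0.1465, 0.0656]
ee_rot: [-2.93, -1.134, -0.001]
contact_force: [0.0, 0.3, 0.2]
width: -0.0002
grip_force: 0.0
```

Call:
jog_arm([
  {"dp": [0.004, 0, 0], "twist": 0, "grip": 0},
  {"dp": [0.008, 0, 0], "twist": 0, "grip": 0},
  {"dp": [0.008, 0, 0], "twist": 0, "grip": 0},
])

```text
clock: 5.62
ee_pos: [0.467, -0.1411, 0.0656]
ee_rot: [-2.93, -1.134, -0.001]
contact_force: [0.4, -0.0, -0.3]
width: -0.0001
grip_force: 0.0
```

```bash
python3 rem.py
python3 - <<'E'
from h import *
a=camera("scene")[285:365,340:440]; b=camera("top")[250:330,420:520]
cv2.imwrite('pics/z3.png',np.hstack([cv2.resize(i,None,fx=4,fy=4,interpolation=2) for i in(a,b)]))
E
```

```text
5.6167 [ 0.467  -0.1411  0.0656] rem dp [-0.0465 -0.0012 -0.    ] twist -0.00015158689950156568 along/lat -0.00850018614905464 -0.0011627510121230917 -0.0001331920226127399 [ 0.4 -0.  -0.3] [-0.37  0.46  0.72  2.11 -0.46  0.73 -0.18]
```

View pics/z3.png

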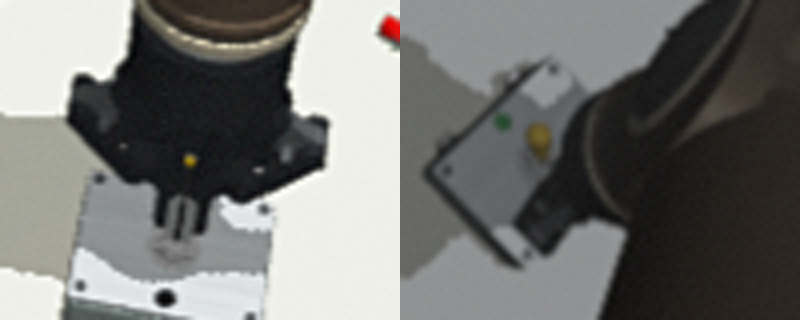

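The top half now shows the sleeve at about (455,285), leaning to the green dot, and the force is near 0: it has snapped over. I back off and raise.

Call:
jog_arm([
  {"dp": [-0.02, 0, 0], "twist": 0, "grip": 0},
  {"dp": [-0.05, 0, 0], "twist": 0, "grip": 0},
  {"dp": [-0.05, 0, -0.03], "twist": 0, "grip": 0},
  {"dp": [-0.05, 0, -0.07], "twist": 0, "grip": 0},
  {"dp": [-0.08, 0, -0.11], "twist": 0, "grip": 0},
  {"dp": [-0.11, 0, -0.14], "twist": 0, "grip": 0},
  {"dp": [-0.11, 0, -0.14], "twist": 0, "grip": 0},
  {"dp": [-0.11, 0, -0.14], "twist": 0, "grip": 0},
])

```text
clock: 6.38
ee_pos: [0.3846, -0.2177, 0.2075]
ee_rot: [2.931, 1.128, 0.008]
contact_force: [0.9, 0.2, -1.2]
width: -0.0001
grip_force: 0.0
```

Run:
```python
from h import *
a=camera("scene")[180:380,220:440]; b=camera("top")[230:330,220:520]
a=cv2.resize(a,None,fx=2,fy=2); b=cv2.resize(b,None,fx=2,fy=2)
o=np.zeros((600,600,3),np.uint8); o[:400,:440]=a; o[400:,:]=b
cv2.imwrite('pics/end.png',o)
```

```text
(no output)
```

View pics/end.png

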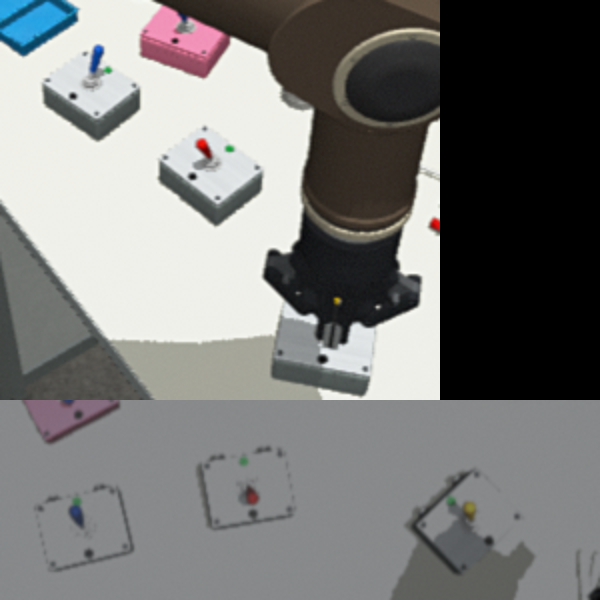

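The final view shows yellow at (454.5,285) in the top picture, where the on position should be. Blue still leans to green, red still leans to black, and the robot is clear of everything.

```bash
python3 -c "
from station import bot
print(bot.finish_job())"
```

```text
the job is handed in; nothing more can be done
None
```

The job is handed in: in the last pictures the yellow toggle rests on the green-dot side, blue is still on, red is still off, and the robot is clear; the hand-in returned no verdict.

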